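# Close, seal and start the multicooker

### The job

The eggs are in the multicooker, so set it going: press its half-open lid fully shut by the latch tab at its front, then tap the raised left-hand paddle of the steam vent rocker on the lid all the way down to seal it, and only then press the big round start key on the front console and let it go. Touch each lightly and in that order, without pressing the small key on either side of the start key or raising the lid further, and without lifting or shifting the cooker or anything that stands around it.

Things in the scene. Friction and masses are not known exactly. Their poses are not given: they have to be found in the camera images.
- cooker: Round steel multicooker, 195 mm across, 170 high shut, 3.2 kg, loose on rubber feet. Origin: centre of its underside; x to its back (hinge), -x to its front, y to the left as seen from the front, z up. Console at the front to x = -174 mm, 132 wide, its panel 102 mm high at the keys, sloping down 12 degrees to the front. Carrying lugs at the sides out to y = +-117 mm, 106 high.
- lid_hinge (a point): Middle of the lid's hinge axis at the back of the cooker (x = 104, z = 126.5 mm in the cooker's frame); the axis runs along the cooker's y.
- lid_part (a joint): Opening angle of the black hinged lid: 0 shut, grows as its front rises, starts at 0.35 to 0.70. A friction hinge: the lid stays where it is left; about 2 N down on the tab moves it, and it ends on a hard stop at 0. With the lid shut its flat top is 149 mm high.
- lid_tab (a point): Centre of the top face of the lid's front latch tab (30 mm deep, 60 wide, 14 thick), where the lid is pressed. It moves with the lid: 210 mm in front of the hinge and 20 mm above it when shut (146.5 mm above the worktop). The tab is sprung: it holds still up to 3 N, then gives up to 8 mm at 8 N, so with the lid on its stop the force rises softly; press at 30 mm/s or less.
- vent_part (a joint): Angle of the steam vent rocker: a two-paddle (V-shaped) rocker on the lid's top, each paddle 29 mm long to the side and 24 mm wide. 0: right paddle flat, left paddle up = venting; 0.34: left paddle flat, right paddle up = sealed. It stays where it is left; about 2 N at the paddle moves it, onto a hard stop: approach it slowly (20 mm/s).
- vent_pad (a point): Top of the left paddle, 20 mm to the left of the rocker's pivot, where it is tapped. Pivot with the lid shut: x = -22, y = 0, z = 154 mm in the cooker's frame; the point is then 166 mm high when venting, 160 mm when sealed.
- start_top (a point): Centre of the top of the start key: round, bright steel, 24 mm across, middle of the console (x about -150 mm in the cooker's frame, 108 mm high). The point's z is the outward normal of the panel, tilted 12 degrees from vertical to the front.
- start_part (a joint): Travel of the start key: 0 out, 0.004 fully in (a hard stop); 1 N starts it, 4 N holds it fully in; springs back.
- left_part (a joint): Travel of the small oblong key (16x9 mm) 44 mm to the left of the start key, as the start key; not to be pressed.
- right_part (a joint): Travel of the small oblong key (16x9 mm) 44 mm to the right of the start key; not to be pressed.
- salt_shaker: Bystander: a salt shaker, 44 mm across, 90 high, origin under its centre; leave it alone.
- lemon: Bystander: a lemon, 74x53x52 mm, origin under its centre; leave it alone.
- jar_1: Bystander: a storage jar with a screw lid, 98 mm across, 143 high, origin under its centre; leave it alone.
- mug_b: Bystander: a striped mug, 86 mm across, 97 high, handle to 120, origin under its centre; leave it alone.
- garlic: Bystander: a garlic bulb, 50 mm, origin under its centre; leave it alone.
- notebook: Bystander: a spiral notebook, 210x151x12 mm, origin under its centre; leave it alone.
- glass_5: Bystander: a tumbler, 83 mm across, 105 high, origin under its centre; leave it alone.

How it is judged (in metres and radians):
On the way, in this order (a step that is already met when the one before it is completed fails the run):
1. the lid is pressed fully shut (value of joint lid_part below 0.03 rad), for 0.1 s.
2. the vent's left paddle is tapped down to sealed (value of joint vent_part above 0.25 rad and value of joint lid_part below 0.03 rad), for 0.1 s.
3. the start key is pressed in (value of joint start_part above 0.0025 m and contact force between the fingers and cooker above 0.5 N), for 0.05 s.
At the end, for the whole second after the job is handed in: Lid shut (below 0.03 rad), vent sealed (above 0.25 rad), start key out again (below 1 mm), the cooker level, at rest and within 20 mm of where it stood (all of step 2 and value of joint start_part below 0.001 m and distance of cooker from where it was at the start of the episode below 0.02 m and angle between cooker's own z axis and vertical below 0.05 rad and linear speed of cooker below 0.01 m/s); the robot touches nothing.
It fails at once if the vent is tapped before the lid is shut, or the start key pressed before the lid is shut and the vent sealed ((value of joint lid_part above 0.06 rad and value of joint vent_part above 0.17 rad) or (value of joint start_part above 0.002 m and (value of joint lid_part above 0.06 rad or value of joint vent_part below 0.2 rad))).
It fails at once if a small side key is pressed (value of joint any of left_part, right_part above 0.002 m).
It fails at once if the cooker is touched harder than lightly (peak over 40 N) (contact force between any of the fingers, the arm and cooker above 40 N).
It fails at once if the lid is raised further open, or the cooker lifted, tipped or shifted (value of joint lid_part above 0.8 rad or distance of cooker from where it was at the start of the episode above 0.03 m or angle between cooker's own z axis and vertical above 0.1 rad).
It fails at once if a bystander is moved or lifted (distance of any of salt_shaker, lemon, jar_1, mug_b, garlic, notebook, glass_5 from where it was at the start of the episode above 0.02 m).
It also fails if it takes over 40 s, if anything falls off the work surface, if the arm or the gripper's body presses on something with over 40 N, if the wrist force passes 120 N, or if a joint passes its speed limit or range.

### The arm

A 6-joint arm with a two-finger parallel gripper is mounted at the origin on a cart in front of the work surface, level with it; the furniture and walls round the work are solid. World frame = base frame: x ahead of the robot, y to its left, z up, the work surface at z = 0. Lengths are in mm, angles in rad, forces in N, time in s.
With the tool pointing down it reaches from about 275 to 850 mm from the base axis. Payload 5.2 kg.
Tool frame: the origin (TCP) lies at the centre of the arm's flange, where the gripper is bolted on; the fingertips stand 173 mm ahead of it and the grasp point (between the pads) lies 155 mm ahead of it; z points along the fingers, y is the line along which they close (so a half turn about z gives the same grasp; the last joint's range is limited). The gripper opens to 85 mm and grips with 20 to 120 N. Pads are 22 mm wide; open, the fingers measure 114 mm over their backs; the gripper's body (76 mm by 85 mm) begins 54 mm behind the grasp point. The pads swing forward as they close: fully open they stand 13 mm farther back than shut.
Start: joints at [-1.491, 0.259, 1.535, -0, 1.348, -0.203], TCP at [153.496, -528.153, 404.71] pointing down, gripper open.
Joint ranges: [-3.14, 3.14], [-0.91, 2.08], [0.19, 2.58], [-1.22, 4.36], [0.22, 2.71], [-3.12, 3.12]. Speed limits (rad/s): [2.57, 2.57, 3.14, 3.14, 3.14, 3.14].

### API

Orientations are given as a rotation vector (axis times angle).
In Python, from bench import * gives the robot as it stands. Calls block until the motion is done:
- move_pose(position, orientation): joint-space move of the TCP to a pose.
- move_straight(position, vel=150, ori=None): straight line of the TCP; ori=None keeps the orientation; vel is the mean speed in mm/s.
- goto_joints(angles): joint-space move.
- move_gripper(opening): opening from 0.0 (shut) to 1.0 (fully open); the grip force is fixed at half the most; returns when the fingers have stopped.
- wait(seconds).
- ik(position, orientation): joint angles nearest the present ones, or None.
- read_state(): the state.
- read_camera(name): name is "scene" or "top" or "wrist"; returns a dict with "frame" (480x640x3 uint8, red, green, blue), "fovy" (degrees; the focal length in pixels is half the picture's height over the tangent of half this angle, whatever the lens; pixels are square), "cx", "cy" (the principal point, pixels), "R" (3x3) and "t" (3): a world point X has camera coordinates R X + t. Camera axes: x right, y down, z forward; pixel columns grow to the right and rows downward; lengths in mm; the calibration is good to about 2 mm. A picture is of the moment at which its call begins. There is no depth.
A pose or a line that the arm cannot do raises IKError and nothing moves.
- close_job(): hands the job in; it is judged then, once.
Trained networks look in the newest picture that a camera, given by its name, has taken for a name from the list of things; names that differ only in an ending like _2 or _b are one class to them, and where a whole thing is asked for, a point or a joint stands for the part that bears it (a point fixed in the world has none). Each returns a list of dicts, best first, with "p" (0 to 1); they miss things now and then, are a little off and sometimes report something else, mostly with a low value. They report only what shows in the picture. A call takes as long as a camera call.
- outline_of(target, camera): "region" (480x640 bool, what is visible of it) and "box" ([left, top, width, height] in pixels, round what is visible of it).
The state is a dict: "t": time; "joint_positions": joint angles; "joint_vel": joint speeds; "tau": joint torques, N m; "ee_pos": TCP position; "orientation": TCP orientation; "contact_force": force on the tool from outside, world axes, zero at the start; "moment": the same for the moment, N m; "grip_width": opening from 0.0 (shut) to 1.0 (fully open); "finger_force": force on a finger pad.
Only numpy, scipy, OpenCV 4.12 (cv2) and the standard library are available. Lean on these libraries where they do the work, as an engineer would, in place of code of your own. Each camera call takes 0.05 s, during which the arm holds its last target. There are 200 camera calls.

## Working session

There is one attempt and no reset: what is moved stays moved. The work goes in short steps, each a Python script; the robot and the scene stay as the last script left them, time stands still between calls to the robot, and variables do not carry over. Pictures are saved under pics/ and viewed, at most 10 in all, crops included, and the job is handed in when it is done.

```bash
mkdir -p pics; python3 - <<'E'
from bench import *
import cv2,numpy as np
for c in ["scene","top"]:
    d=read_camera(c); cv2.imwrite(f"pics/{c}0.png",d["frame"][:,:,::-1])
    print(c,d["fovy"],d["cx"],d["cy"],np.round(d["R"],4).tolist(),np.round(d["t"],1).tolist())
    for n in ["cooker","lid_tab","vent_pad","start_top","left_part","right_part","jar_1","glass_5","mug_b","salt_shaker"]:
        for o in outline_of(n,c)[:2]:
            v,u=np.nonzero(o["region"]); print(n,round(o["p"],2),o["box"],round(u.mean(),1),round(v.mean(),1))
s=read_state();print(s["t"],s["orientation"],s["contact_force"])
E
```

```text
scene 57.6526908039592 311.2473084157754 243.46882156443834 [[-0.4922, -0.8703, -0.0187], [-0.4415, 0.268, -0.8563], [0.7502, -0.4132, -0.5161]] [338.7, 285.5, 880.4]
cooker 0.73 [302.6, 178.5, 80.9, 94.1] 342.3 227.0
lid_tab 0.55 [350.1, 179.9, 17.8, 9.7] 359.2 185.1
lid_tab 0.38 [301.1, 179.7, 82.3, 95.9] 342.7 227.4
vent_pad 0.48 [326.7, 180.5, 20.6, 6.3] 337.5 182.9
vent_pad 0.29 [299.3, 179.8, 86.7, 96.0] 342.8 227.5
start_top 0.4 [371.5, 231.3, 10.0, 10.6] 376.2 235.4
jar_1 0.59 [258.5, 219.1, 36.4, 55.8] 276.2 246.3
mug_b 0.86 [360.1, 198.4, 27.9, 26.9] 378.1 208.5
salt_shaker 0.82 [300.6, 253.1, 17.4, 32.1] 309.3 268.7
top 46.96921422409953 317.4533336718263 241.62318610284026 [[-0.0088, -0.9997, 0.0227], [-0.9992, 0.0078, -0.0403], [0.0401, -0.023, -0.9989]] [110.9, 474.9, 1303.7]
lid_tab 0.64 [386.2, 206.3, 35.6, 16.8] 403.9 214.6
lid_tab 0.37 [434.0, 150.2, 50.6, 50.3] 459.8 173.1
vent_pad 0.58 [376.4, 168.2, 30.8, 11.2] 392.4 174.7
start_top 0.64 [395.6, 245.5, 12.4, 10.7] 401.4 250.0
left_part 0.48 [392.6, 245.3, 13.4, 11.7] 401.3 250.4
left_part 0.44 [377.9, 167.2, 30.4, 13.7] 392.2 174.6
jar_1 0.84 [274.5, 168.4, 40.9, 44.8] 293.2 188.8
glass_5 0.96 [139.0, 253.9, 45.2, 33.8] 158.0 269.2
mug_b 0.77 [437.4, 148.3, 43.7, 54.3] 459.8 173.0
salt_shaker 0.57 [306.8, 225.7, 19.1, 16.8] 313.8 235.7
1.1 [-3.11019194e+00 -4.42698602e-01 -4.87075980e-06] [-0.58395316  0.19380638 -0.96589168]
```

```bash
python3 - <<'E'
import cv2
a=cv2.imread("pics/top0.png")[110:310,240:500];b=cv2.imread("pics/scene0.png")[150:300,240:440]
cv2.imwrite("pics/c1.png",cv2.resize(a,None,fx=3,fy=3,interpolation=cv2.INTER_CUBIC))
cv2.imwrite("pics/c2.png",cv2.resize(b,None,fx=4,fy=4,interpolation=cv2.INTER_CUBIC))
E
```

```text
(no output)
```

View pics/c1.png

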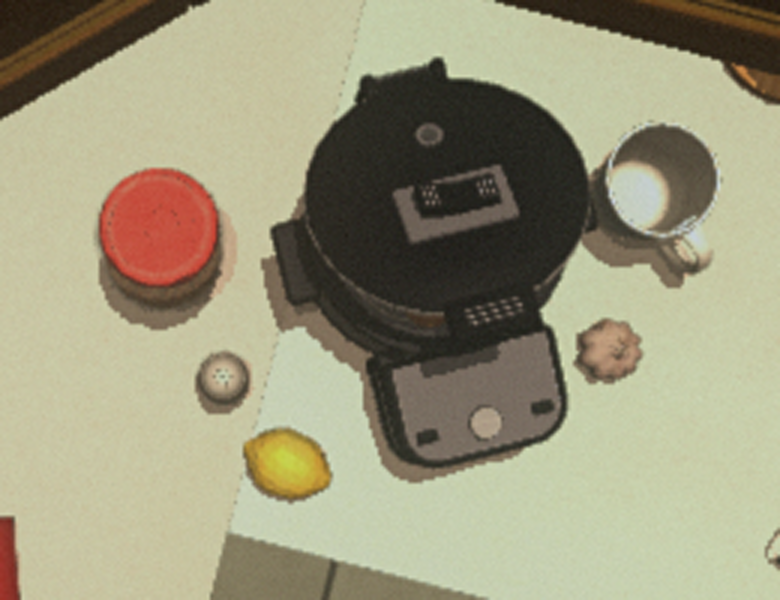

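View pics/c2.png

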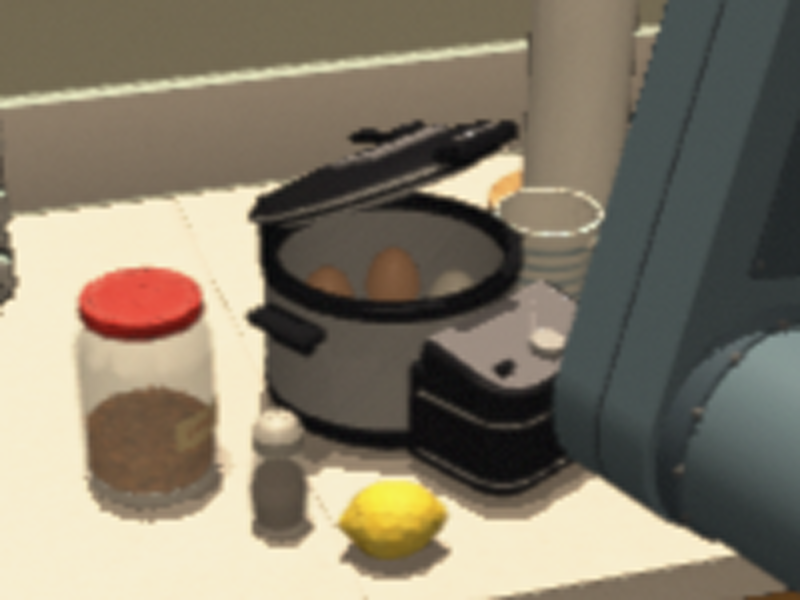

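View pics/top0.png

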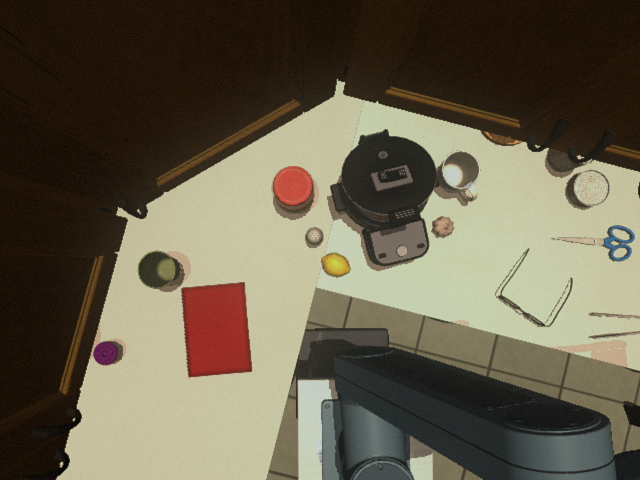

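```bash
cat > h.py <<'E'
import numpy as np
from scipy.spatial.transform import Rotation as Ro
def proj(d,X):
    c=d["R"]@np.asarray(X)+d["t"]; f=240/np.tan(np.radians(d["fovy"]/2))
    return np.array([d["cx"]+f*c[0]/c[2],d["cy"]+f*c[1]/c[2]])
def lid(p,a):  # point in cooker frame (lid shut) after opening by a
    v=np.array(p)-[104,0,126.5]
    c,s=np.cos(a),np.sin(a)
    return np.array([104+c*v[0]+s*v[2],v[1],126.5-s*v[0]+c*v[2]])
def w(p,q): # cooker->world
    c,s=np.cos(q[2]),np.sin(q[2]); return np.array([q[0]+c*p[0]-s*p[1],q[1]+s*p[0]+c*p[1],p[2]])
E
python3 - <<'E'
from bench import *
from h import *
from scipy.optimize import least_squares
T=read_camera("top");S=read_camera("scene")
import cv2
print("cams",-np.array(T["R"]).T@T["t"],-np.array(S["R"]).T@S["t"])
st,lk,rk=[-150,0,108],[-150,44,106],[-150,-44,106]; tab=[-106,0,146.5]; pv=[-22,0,158]
obs=[(T,st,0,(401.5,250.3)),(T,lk,0,(382.3,255.7)),(T,rk,0,(420.7,245.7)),(T,tab,1,(404.1,214.3)),(T,pv,1,(392.6,174.7)),
(S,st,0,(376.2,235.4)),(S,tab,1,(359.2,185.1)),(S,pv,1,(337.5,182.9))]
def r(q): return np.concatenate([proj(d,w(lid(p,q[3]) if l else p,q))-o for d,p,l,o in obs])
s=least_squares(r,[500,-100,0,.5],loss="soft_l1"); q=s.x
print(q,np.round(s.fun.reshape(-1,2),1).tolist())
for p in (st,tab,[-22,20,166]): print(w(p,q), w(lid(p,q[3]),q))
np.save("q.npy",q)
E
```

```text
cams [ 423.1612462   137.12508092 1318.90721591] [-367.79041542  582.02712241  705.16017197]
[597.53241979 -42.44797979 -31.19443111  44.41348261] [[-0.1, 0.0], [-0.4, -0.8], [-0.1, 0.1], [-0.2, -0.7], [-0.2, 1.2], [0.8, -1.6], [0.2, -0.8], [0.4, 1.3]]
[451.1969179  -75.40129356 108.        ] [466.33419888 -71.99252697 215.85209198]
[494.12199846 -65.73498819 146.5       ] [521.02828362 -59.67595777 232.43850865]
[571.67610434 -27.76973222 166.        ] [599.03265895 -21.60930556 215.04605574]
```

View pics/scene0.png

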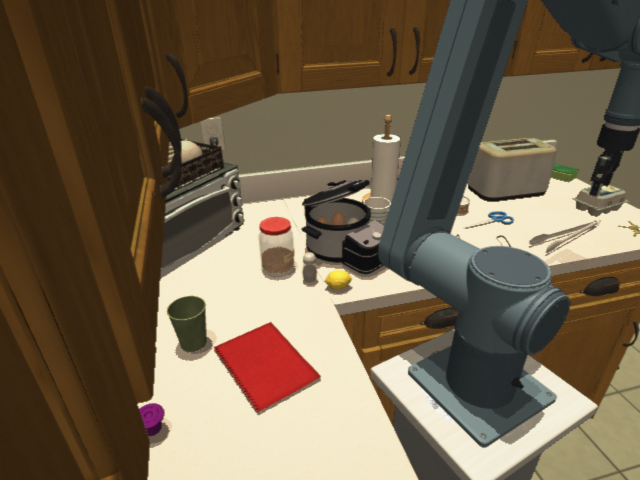

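```bash
cat >> h.py <<'E'
q=np.load("q.npy"); q[2]=(q[2]+np.pi)%(2*np.pi)-np.pi; q[3]=(q[3]+np.pi)%(2*np.pi)-np.pi
def pose(p,tilt=0,sg=1,up=0):
    """TCP pose putting the shut fingertip on world point p (+up along the tool), tool leaning to the cooker's front by tilt"""
    B=Ro.from_euler("z",q[2]).as_matrix()
    n=B@[-np.sin(tilt),0,np.cos(tilt)]; y=B@[0,sg,0]
    R=np.column_stack([np.cross(y,-n),y,-n])
    return np.asarray(p)+n*(173+up), Ro.from_matrix(R).as_rotvec()
TAB=lambda a:w(lid([-108,0,146.5],a),q)
VENT=w([-22,22,160],q); START=w([-150,0,108],q)
E
python3 - <<'E'
from bench import *
from h import *
print(q)
T=read_camera("top");S=read_camera("scene")
def ray(d,u,v):
    f=240/np.tan(np.radians(d["fovy"]/2));R=np.array(d["R"]);return -R.T@d["t"],R.T@[(u-d["cx"])/f,(v-d["cy"])/f,1]
def tri(a,b):
    (c1,r1),(c2,r2)=ray(T,*a),ray(S,*b); s=np.linalg.lstsq(np.column_stack([r1,-r2]),c2-c1,rcond=None)[0]
    return c1+s[0]*r1,c2+s[1]*r2
print("corner",tri((342,85),(277,90)))
for z in (400,500,600):
    for uv in((387,90),(520,127),(300,101)):
        c,r=ray(T,*uv);print(z,uv,(c+r*(z-c[2])/r[2]).round())
for sg in(1,-1):
  for nm,a in dict(tabup=pose(TAB(q[3]),0,sg,40),tab=pose(TAB(0),0,sg),vent=pose(VENT,0,sg,30),start=pose(START,np.radians(12),sg,30)).items():
    j=ik(*a);print(sg,nm,a[0].round(),None if j is None else np.round(j,2))
E
```

```text
[ 5.97532420e+02 -4.24479798e+01  2.21495423e-01  4.31185456e-01]
corner (array([703.80327842,  76.61806482, 461.97360832]), array([706.56868214,  82.31928038, 462.47671029]))
400 (387, 90) [715.  -4. 400.]
400 (520, 127) [ 652. -229.  400.]
400 (300, 101) [697. 143. 400.]
500 (387, 90) [684.  12. 500.]
500 (520, 127) [ 627. -189.  500.]
500 (300, 101) [667. 143. 500.]
600 (387, 90) [652.  27. 600.]
600 (520, 127) [ 602. -149.  600.]
600 (300, 101) [637. 142. 600.]
1 tabup [519. -60. 446.] [-0.33  0.18  1.53 -0.    1.43 -2.12]
1 tab [492. -66. 320.] [-0.36  0.24  1.78 -0.    1.12 -2.15]
1 vent [571. -26. 363.] [-0.24  0.33  1.54 -0.    1.27 -2.03]
1 start [410. -85. 307.] [-0.54  0.07  2.05  0.19  0.88 -2.44]
-1 tabup [519. -60. 446.] [-0.33  0.18  1.53 -0.    1.43  1.02]
-1 tab [492. -66. 320.] [-0.36  0.24  1.78 -0.    1.12  0.99]
-1 vent [571. -26. 363.] [-0.24  0.33  1.54 -0.    1.27  1.11]
-1 start [410. -85. 307.] [-0.54  0.07  2.05  0.19  0.88  0.71]
```

```bash
cat >> h.py <<'E'
from bench import *
TL=np.radians(12)
def F(): return np.array(read_state()["contact_force"])
E
python3 - <<'E'
from h import *
import cv2
t0=read_state()["t"]
move_gripper(0.0)
move_pose(*pose(START+[0,0,170],0,-1))
P,o=pose(TAB(q[3]),0,-1,25); move_straight(P,150,o)
s=read_state();print(t0,s["t"],s["ee_pos"],P,s["contact_force"],s["grip_width"])
T=read_camera("top")["frame"];S=read_camera("scene")["frame"];W=read_camera("wrist")["frame"]
cr=lambda a,x,y:cv2.resize(a[y:y+150,x:x+200],(400,300),interpolation=cv2.INTER_CUBIC)
im=np.vstack([np.hstack([cr(T,310,120),cr(S,260,120)]),np.hstack([cv2.resize(W,(400,300)),np.zeros((300,400,3),np.uint8)])])
cv2.imwrite("pics/d1.png",im[:,:,::-1])
E
```

```text
1.3 4.6667 [519.03857184 -60.32368766 430.96875964] [519.25572962 -60.07511947 431.27440474] [-0.18588795  0.36823183  0.00448232] -0.0010289653596587075
```

View pics/d1.png

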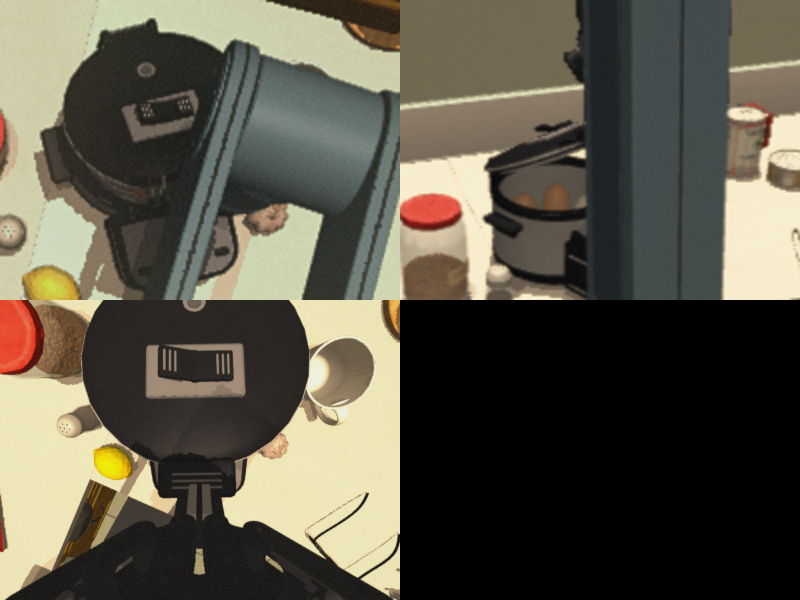

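```bash
python3 - <<'E'
from h import *
f0=F(); o=pose(TAB(0),0,-1)[1]
log=[]
def go(p,v=25):
    P,_=pose(p,0,-1); move_straight(P,v,o); s=read_state(); f=s["contact_force"]-f0
    log.append((round(s["t"],2),round(s["ee_pos"][2]-173,1),f.round(1).tolist())); return f
go(TAB(q[3]),25)
for a in np.arange(q[3]-.04,.03,-.04):
    if np.linalg.norm(go(TAB(a)))>12: break
else:
    for z in np.arange(4,-9,-1.5):
        if go(TAB(0)+[0,0,z],20)[2]>6.5: break
print(*log,sep="\n")
E
```

```text
(5.97, np.float64(233.3), [0.5, 0.6, -0.1])
(6.46, np.float64(225.6), [0.4, -0.1, -0.1])
(6.95, np.float64(218.0), [-0.1, -0.4, -0.3])
(7.44, np.float64(210.2), [1.0, 0.2, 0.4])
(7.93, np.float64(202.3), [-0.5, 0.2, -0.1])
(8.43, np.float64(194.3), [0.1, 0.1, -0.1])
(8.92, np.float64(186.2), [0.8, -0.1, 0.3])
(9.41, np.float64(178.0), [-0.3, -0.7, -0.2])
(9.9, np.float64(169.7), [1.1, -0.7, -0.2])
(10.39, np.float64(161.3), [1.0, -0.5, -0.2])
(10.88, np.float64(152.9), [-0.1, 0.1, -0.7])
(11.17, np.float64(150.4), [-0.6, -0.0, 0.2])
(11.42, np.float64(148.9), [0.6, -0.3, 0.1])
(11.67, np.float64(147.4), [-0.2, -0.3, -0.0])
(11.92, np.float64(146.2), [0.2, -1.0, 3.2])
(12.17, np.float64(144.7), [-0.2, 0.3, 4.5])
(12.42, np.float64(143.1), [0.6, 0.1, 5.8])
(12.67, np.float64(141.7), [-1.0, 0.3, 7.0])
```

```bash
python3 - <<'E'
from h import *
import cv2
P,o=pose(TAB(0),0,-1,40); move_straight(P,120)
d=read_camera("wrist")
cv2.imwrite("pics/w1.png",d["frame"][:,:,::-1])
for n,x in dict(vp=[-22,20,166],piv=[-22,0,156],tab=[-106,0,146.5]).items(): print(n,proj(d,w(x,q)))
for n in("vent_pad","lid_tab"):
    for r in outline_of(n,"wrist")[:2]: v,u=np.nonzero(r["region"]);print(n,r["p"],r["box"],u.mean(),v.mean())
print(read_state()["t"])
E
```

```text
vp [267.74863949  98.47967302]
piv [317.99936266  99.32706272]
tab [318.25176759 273.16683738]
vent_pad 0.76 [242.8, 70.2, 139.0, 66.0] 312.9440483383686 101.61534743202417
lid_tab 0.72 [260.0, 240.2, 113.0, 57.7] 316.54910791616146 270.0424389398926
13.3417
```

View pics/w1.png

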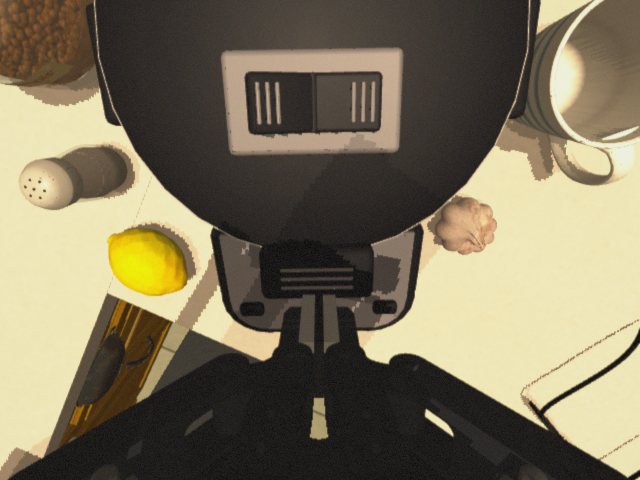

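The lid is shut. The rocker pivot is at about (314,102) and the left paddle at (268,102), within 2 mm of the model. Next I tap the vent.

```bash
python3 - <<'E'
from h import *
V=w([-23,23,160],q); P,o=pose(V,0,-1,25); move_straight(P,120,o); move_straight(pose(V,0,-1,12)[0],60); wait(.2); f0=F()
for z in np.arange(10,-5,-1.):
    move_straight(pose(V,0,-1,z)[0],15); s=read_state(); f=s["contact_force"]-f0
    print(round(s["t"],2),round(s["ee_pos"][2]-173,1),f.round(1))
    if f[2]>6: break
move_straight(pose(V,0,-1,40)[0],100)
d=read_camera("wrist"); import cv2
cv2.imwrite("pics/w2.png",d["frame"][:,:,::-1]); print(read_state()["t"])
E
```

```text
15.07 169.9 [-0.1  0.4  0. ]
15.32 169.1 [0.1 0.2 0.2]
15.57 168.1 [0.4 2.6 1.1]
15.82 167.0 [0.  0.3 0.7]
16.07 165.9 [0.7 0.8 0.9]
16.32 164.9 [0.8 0.6 0.3]
16.57 163.9 [0.9 1.2 0. ]
16.82 162.9 [0.1 0.  0.3]
17.07 161.9 [0.7 0.4 0.4]
17.32 160.9 [-0.1  1.2  0.8]
17.57 160.4 [-0.3  1.4  4.7]
17.82 160.3 [-3.2  2.2 10.1]
18.4333
```

View pics/w2.png

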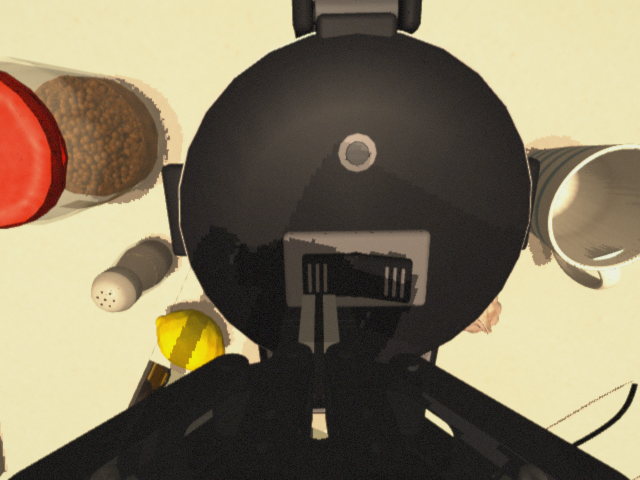

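The left paddle is flat at (318,275), the right one is up, and the stop came at 160.3 mm, so the vent is sealed. Next is the start key.

```bash
python3 - <<'E'
from h import *
S=w([-151,1,108],q); P,o=pose(S,TL,-1,60); move_straight(P,150,o); move_straight(pose(S,TL,-1,8)[0],80); wait(.2); f0=F()
n=pose(S,TL,-1,1)[0]-pose(S,TL,-1,0)[0]
for z in np.arange(6,-8,-.8):
    move_straight(pose(S,TL,-1,z)[0],15); s=read_state(); f=s["contact_force"]-f0
    print(round(s["t"],2),round((np.array(s["ee_pos"])-pose(S,TL,-1)[0])@n,1),f.round(1))
    if f@n>6.5: break
wait(.1)
move_straight(pose(S,TL,-1,50)[0],80)
move_straight(pose(S,TL,-1,120)[0],150)
d=read_camera("wrist"); import cv2
cv2.imwrite("pics/w3.png",d["frame"][:,:,::-1]); print(read_state()["t"])
E
```

```text
21.07 6.0 [ 0.7 -0.7 -0.2]
21.32 5.2 [-0.3 -0.5  0.9]
21.57 4.3 [0.6 0.1 0.8]
21.82 3.6 [-0.7 -0.6  0.7]
22.07 2.7 [0.4 0.1 0.8]
22.32 2.0 [-0.2 -0.5  0.9]
22.57 1.2 [ 0.5  1.1 -0.3]
22.82 0.5 [0.5 0.1 1.3]
23.07 -0.4 [0.5 0.3 2.1]
23.32 -1.2 [-0.3  1.1  2.3]
23.57 -2.0 [-0.9  0.2  3.3]
23.82 -2.8 [-1.5  0.6  3.6]
24.07 -3.3 [-2.8  0.8  8.3]
25.6583
```

View pics/w3.png

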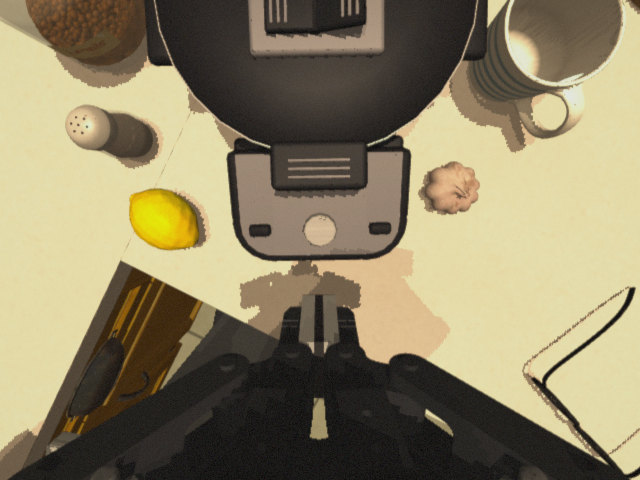

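The picture shows the lid shut, the vent sealed, the start key out again at (320,230), and the gripper clear of everything. The key went in to its stop, with about 4 mm of travel and a final 8 N.

```bash
python3 -c "
from bench import *
print(close_job())"
```

```text
the job is handed in; nothing more can be done
None
```

I pressed the lid shut, sealed the vent and pressed and released the start key, in that order with light touches (highest reading about 10 N), then handed the job in at about 26 s; no verdict was returned.

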